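Index the kitting carousel and load it with the buried hinge

ROBOT

A 6-joint arm with a two-finger parallel gripper is mounted at the origin on the work surface. World frame = base frame: x ahead of the robot, y to its left, z up, the work surface at z = 0. Lengths are in m, angles in rad, forces in N, time in s.
With the tool pointing down it reaches from about 0.375 to 0.9 m from the base axis. Payload 3.1 kg.
Tool frame: the origin (TCP) lies midway between the tips of the shut fingers; the grasp point (between the pads) lies 19 mm behind it (manip.grasp_offset is the distance from the TCP to the grasp point, in m); z points along the fingers, y is the line along which they close (so a half turn about z gives the same grasp; the last joint's range is limited). The gripper opens to 85 mm and grips with 20 to 120 N. Pads are 22 mm wide; open, the fingers measure 114 mm over their backs; the gripper's body (76 mm by 85 mm) begins 54 mm behind the grasp point. The pads swing forward as they close: fully open they stand 13 mm farther back than shut.
Start: joints at [1.103, 0.527, 1.433, -0, 1.181, -0.178], TCP at [0.179, 0.599, 0.231] pointing down, gripper open.
Joint ranges: [-3.08, 3.08], [-0.75, 2.2], [0.22, 2.44], [-1.43, 4.57], [0, 2.65], [-2.85, 2.85]. Speed limits (rad/s): [2.79, 2.79, 3.14, 3.14, 3.14, 3.14].

INTERFACE

Orientations are given as a unit quaternion [x, y, z, w].
In Python, from station import sensors, cams, order, manip gives the robot as it stands.
- The arm moves only by the tool move_arm, never from a script. Its argument "targets" is a list of rows, each an object of numbers: "dx", "dy", "dz": the shift along the world's x, y, z normalised to -1 to 1, where 1 is 25 mm; "rx", "ry", "rz": the turn, a rotation vector about the world's x, y, z normalised to -1 to 1, where 1 is 30 degrees. A call has exactly 10 rows; each row shifts and turns the commanded pose from where the row before left it; what a row does not reach is not made up. A row lasts 1/8 s, in which the tool goes at most 62.5 mm and 10.7 degrees, less where a joint would pass 70% of its speed; a pose out of reach is approached as far as the arm can. A call with a number of a shift or a turn outside -1 to 1 is refused whole. A call with a gripper value outside its range is refused whole. "claw" is the opening in per cent of the stroke, from 0 (shut) to 100 (fully open), set as the call begins (left out, the last holds). The fingers move at their own pace and stop on an object; "newtons" is the grip in N (left out, the last holds). Time passes only in rows, so rows that do not move let the fingers close, or fill a call up. It gives the time, the measured TCP pose, the force, the opening and the grip force at its end, in the units of the state.
- sensors.sense(): the state, without advancing time (a new reading comes with each control period).
- cams.snapshot(name): name is "scene" or "top" or "wrist"; returns the picture (400x640x3 uint8, red, green, blue); there is no depth.
- cams.camera_model(name): a dict with "fx", "fy", "cx", "cy" (pixels), "extrinsics" (4x4, takes a point from world to camera coordinates). Camera axes: x right, y down, z forward; pixel columns grow to the right and rows downward; lengths in m; the calibration is good to about 2 mm. A picture is of the moment at which its call begins: read the wrist's pose just before it. camera_model takes no time and is no camera call; for the wrist camera it gives the pose at the moment of the call.
- order.sign_off(): hands the job in; it is judged then, once.
The state is a dict: "t": time; "q": joint angles; "qd": joint speeds; "tau": joint torques, N m; "tcp_pos": TCP position; "tool_rot": TCP orientation; "force": force on the tool from outside, world axes, zero at the start; "ft_torque": the same for the moment, N m; "finger_gap": opening from 0.0 (shut) to 1.0 (fully open); "gripper_force": force on a finger pad.
Only numpy, scipy, OpenCV 4.12 (cv2) and the standard library are available. Lean on these libraries where they do the work, as an engineer would, in place of code of your own. Each camera call takes 0.05 s, during which the arm holds its last target. There are 200 camera calls.

TASK

First push the blue carousel round counter-clockwise (seen from above) by exactly one position, so that its yellow compartment clicks to rest at the red pointer. Then dig the steel hinge out of the blue bin: move the aluminium heatsink that lies on it aside, keeping it and the other parts in the bin, and set the hinge down gently, lying flat, in the yellow compartment. Leave the carousel at that position and do not disturb the other things on the bench.

Things in the scene. Friction and masses are not known exactly. Their poses are not given: they have to be found in the camera images.
- index_base: Fixed grey base of the index table; origin on the bench on the carousel's vertical axis. A low grey arm runs out along its -x axis, under the carousel, to a red pointer (stands 175 to 206 mm from the axis, 63 mm high). Nothing else of it stands out beyond the carousel.
- carousel (a joint): Turn of the carousel about the base's vertical axis, rad, about 0 at the start, growing counter-clockwise seen from above. Detents at every multiple of 1.047 (60 degrees): within 30 degrees a torque of up to 0.35 N m draws it in, damped, so once pushed 35 to 55 degrees and let go it snaps on to the next and stays there. The yellow compartment is at the pointer at 1.047.
- hub_top (a point): Centre of the hub's top, on the carousel's axis, 77 mm above the bench; its axes turn with the carousel. Hub 68 mm across. Blue plastic disc 330 mm across; compartment floors 45 mm above the bench; six radial ribs 4 mm thick, tops at 67 mm; rim 164 mm from the axis, top at 59 mm. Compartments lie at 60k degrees from this x axis, yellow at 120; two others already hold a fixed hinge.
- peg (a point): One of six like upright black push pegs, 16 mm in diameter, on the ribs 150 mm from the axis, tops 105 mm above the bench; this point is on the peg's centre line 90 mm above the bench. They stand 60 degrees apart, this one at 30 degrees from hub_top's x axis. Pushing a peg sideways takes about 3 N.
- yellow_pad (a point): Centre of the yellow compartment's floor, marked by a round yellow pad, 100 mm from the carousel's axis; the compartment reaches from 34 to 160 mm from the axis and is about 96 mm wide here between its ribs. Moves with the carousel.
- pointer (a point): Tip of the red pointer on the fixed base, 175 mm from the carousel's axis, 63 mm above the bench.
- bin: Fixed open blue bin, 235 mm (its x) by 305 mm (its y), 45 mm high, walls and floor 5 mm; origin at the centre of its underside. The hinge and heatsink lie in its +y half; the middle of its -y half (about y = -60 mm) is free, with the relay and the toroid near the two -y corners.
- hinge_center (a point): Centre of the hinge to be loaded: a folded steel hinge with a brass knuckle, 66 mm (its x) by 30 mm (its y) by 12 mm high, lying flat on the bin's floor, about 0.12 kg. Only its two ends peep out from under the heatsink.
- heatsink_center (a point): Centre, half-way up, of the aluminium finned heatsink, 80 mm (its x) by 44 mm (its y) by 24 mm high, fins up and running along x, about 0.11 kg; it lies flat on top of the hinge, roughly across it, its underside 12 mm above the bin's floor.
- relay: Loose black relay, 28 x 22 x 18 mm, in the bin; origin at the centre of its underside.
- toroid: Loose copper ring core, 32 mm across, 13 mm high, in the bin; origin at the centre of its underside.
- multimeter: Bystander: yellow multimeter, 150 x 76 x 34 mm, beyond the bin; origin under its centre.
- screwdriver: Bystander: screwdriver lying right of the bin; origin under it.
- flux_jar: Bystander: small jar 48 mm across, 60 mm high, at the back; origin under its centre.
- spool: Bystander: grey spool 56 mm across, 42 mm high, left of the carousel; origin under its centre.
- wrench: Bystander: wrench lying left of the carousel; origin under it.

How it is judged:
By the outcome, as a careful person would: the job done as asked, in the order asked, and still so for the second after the job is handed in, with the robot touching nothing.
It also fails if it takes over 69 s, if anything falls off the work surface, if the arm or the gripper's body presses on something with over 40 N, if the wrist force passes 120 N, or if a joint passes its speed limit or range.

## Working session

There is one attempt and no reset: what is moved stays moved. The work goes in short steps, Python scripts to look and compute and a tool call to move; the robot and the scene stay as the last step left them, time stands still between calls to the robot, and variables do not carry over. Pictures are saved under pics/ and viewed, at most 13 in all, crops included, and the job is handed in when it is done.

Besides the shell and the picture viewer there is one more tool, called after "Request:" as a command line: name --argument value ..., lists and objects as JSON in quotes. move_arm: Moves the arm, as the interface text tells. Scaled input: -1 to 1 covers 25 mm each way for a shift and 30 degrees each way for a turn. Its arguments: {"type":"object","properties":{"targets":{"type":"array"},"claw":{"type":"number"},"newtons":{"type":"number"}},"required":["targets"]}

```bash
mkdir -p pics; ls
python3 - <<'E'
from station import sensors, cams, order, manip
import cv2,numpy as np
print(sensors.sense()); print(manip.grasp_offset)
for n in("top","scene"):
    im=cams.snapshot(n); cv2.imwrite(f"pics/{n}0.png",cv2.cvtColor(im,cv2.COLOR_RGB2BGR))
    m=cams.camera_model(n);print(n,m["fx"],m["cx"],m["cy"],np.round(m["extrinsics"],3).tolist())
E
```

```text
pics
{'t': 0.0, 'q': array([ 1.10249552e+00,  5.28441479e-01,  1.43389023e+00,  2.82124486e-06,
        1.18141052e+00, -1.78501352e-01]), 'qd': array([-0.00173061,  0.00024517,  0.00029631,  0.00131151,  0.0006037 ,
       -0.00019748]), 'tau': array([-4.06972449e-04, -4.42363715e+01, -1.78023380e+01, -1.79416847e-04,
        8.45680333e-03,  2.76744413e-05]), 'tcp_pos': array([0.17824552, 0.59830151, 0.23035263]), 'tool_rot': array([ 1.44393656e-01,  9.89519741e-01, -1.01865856e-03, -3.42797789e-04]), 'force': array([-0.03400115,  0.13594754, -0.34139883]), 'ft_torque': array([-0.019338  ,  0.01913295,  0.01781427]), 'gripper_force': 0.0, 'finger_gap': 1.0027131020161455}
0.0187
top 376.72339385967246 318.75029010523895 204.92735732301463 [[-0.017, -0.999, -0.032, 0.015], [-0.991, 0.021, -0.13, 0.611], [0.13, 0.029, -0.991, 1.069], [0.0, 0.0, 0.0, 1.0]]
scene 388.5783071798674 318.15752841624374 201.29392943992627 [[0.57, 0.822, -0.001, -0.322], [0.708, -0.491, -0.508, -0.402], [-0.418, 0.288, -0.861, 1.577], [0.0, 0.0, 0.0, 1.0]]
```

View pics/top0.png

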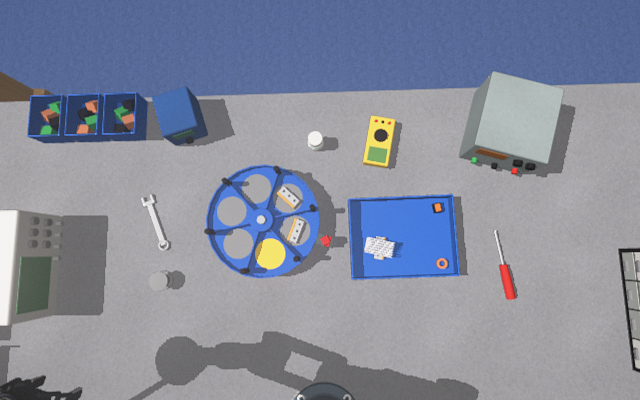

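View pics/scene0.png

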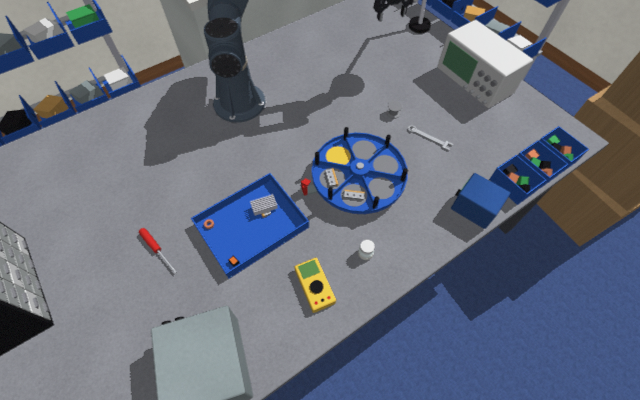

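The top view has the carousel hub at about (261,219), the yellow pad at (270,254), the pointer at (325,241), the heatsink at (380,246) and bin corners at about (350,197) to (459,276). The wrench, spool, jar, multimeter and screwdriver are all clear of these.

```bash
cat > h.py <<'E'
from station import sensors, cams, order, manip
import cv2,numpy as np
def ray(m,uv,z):
    E=np.array(m["extrinsics"]);R,t=E[:3,:3],E[:3,3]
    c=-R.T@t; d=R.T@np.array([(uv[0]-m["cx"])/m["fx"],(uv[1]-m["cy"])/m["fy"],1])
    return c+d*(z-c[2])/d[2]
def proj(m,p):
    E=np.array(m["extrinsics"]);q=E[:3,:3]@np.array(p)+E[:3,3]
    return np.array([m["fx"]*q[0]/q[2]+m["cx"],m["fy"]*q[1]/q[2]+m["cy"]])
def blobs(mask,amin=15):
    n,l,s,c=cv2.connectedComponentsWithStats(mask.astype(np.uint8))
    return [(c[i],s[i]) for i in range(1,n) if s[i,4]>=amin]
E
python3 - <<'E'
from h import *
for n in("top","scene"):
    im=cv2.imread(f"pics/{n}0.png");m=cams.camera_model(n);hsv=cv2.cvtColor(im,cv2.COLOR_BGR2HSV)
    H,S,V=[hsv[...,i].astype(int) for i in range(3)]
    print(n)
    for nm,k,z in(("yel",(abs(H-26)<6)&(S>120)&(V>120),.045),("red",((H<6)|(H>174))&(S>150)&(V>100),.06)):
        for c,s in blobs(k):
            print(nm,c.round(1),s.tolist(),ray(m,c,z).round(3))
    box=(350,195,460,280) if n=="top" else None
m=cams.camera_model("top")
print("hub",ray(m,(261,219),.077).round(3),"hs",ray(m,(379,246),.035).round(3))
for uv in[(226,182),(280,170),(315,208),(298,260),(242,272),(211,234)]: print("peg",uv,ray(m,uv,.10).round(3))
for uv in[(349,197),(454,195),(459,276),(351,278)]: print("bin",ray(m,uv,.045).round(3))
t=cv2.imread("pics/top0.png");cv2.imwrite("pics/crop1.png",cv2.resize(t[150:290,195:335],None,fx=4,fy=4,interpolation=cv2.INTER_CUBIC))
E
```

```text
top
yel [378.9 138.9] [363, 116, 32, 52, 803] [ 0.806 -0.18   0.045]
yel [270.  253.4] [256, 239, 29, 30, 670] [0.472 0.146 0.045]
red [514.2 170.6] [512, 168, 6, 6, 30] [ 0.697 -0.562  0.06 ]
red [325.7 240.5] [321, 236, 10, 11, 74] [ 0.506 -0.016  0.06 ]
red [506.9 281.6] [500, 264, 15, 35, 300] [ 0.383 -0.516  0.06 ]
scene
yel [338.  154.9] [326, 147, 24, 17, 324] [0.471 0.15  0.045]
yel [316.2 287.7] [295, 258, 41, 54, 825] [ 0.827 -0.189  0.045]
red [304.9 184.6] [301, 178, 10, 17, 81] [ 0.517 -0.021  0.06 ]
red [149.  239.5] [139, 228, 22, 25, 205] [ 0.411 -0.529  0.06 ]
hub [0.57  0.167 0.077] hs [ 0.488 -0.17   0.035]
peg (226, 182) [0.675 0.262 0.1  ]
peg (280, 170) [0.706 0.109 0.1  ]
peg (315, 208) [0.595 0.012 0.1  ]
peg (298, 260) [0.453 0.061 0.1  ]
peg (242, 272) [0.423 0.214 0.1  ]
peg (211, 234) [0.529 0.302 0.1  ]
bin [ 0.632 -0.086  0.045]
bin [ 0.632 -0.391  0.045]
bin [ 0.4   -0.39   0.045]
bin [ 0.399 -0.086  0.045]
```

View pics/crop1.png

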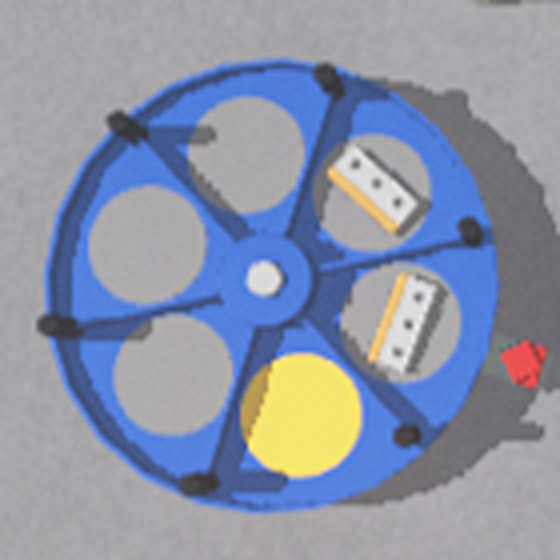

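The crop shows six dark pegs, with one between the yellow compartment and its neighbour at crop (405,435). The measured points agree with the given geometry: pad 97 mm from the axis, pointer about 189 mm. I'll push the peg at -139°, coming from the yellow side.

Request:
move_arm --targets '[{"dx":0.51,"dy":-1,"dz":-0.1,"rz":-0.03},{"dx":0.51,"dy":-1,"dz":-0.1,"rz":-0.03},{"dx":0.51,"dy":-1,"dz":-0.1,"rz":-0.03},{"dx":0.51,"dy":-1,"dz":-0.1,"rz":-0.03},{"dx":0.51,"dy":-1,"dz":-0.1,"rz":-0.03},{"dx":0.51,"dy":-1,"dz":-0.1,"rz":-0.03},{"dx":0.51,"dy":-1,"dz":-0.1,"rz":-0.03},{"dx":0.51,"dy":-1,"dz":-0.1,"rz":-0.03},{"dx":0.51,"dy":-1,"dz":-0.1,"rz":-0.03},{"dx":0.51,"dy":-1,"dz":-0.1,"rz":-0.03}]' --claw 0

```text
schema error: expected keys dx, dy, dz, rx, ry, rz
```

Request:
move_arm --targets '[{"dx":0.51,"dy":-1,"dz":-0.1,"rz":-0.03},{"dx":0.51,"dy":-1,"dz":-0.1,"rz":-0.03},{"dx":0.51,"dy":-1,"dz":-0.1,"rz":-0.03},{"dx":0.51,"dy":-1,"dz":-0.1,"rz":-0.03},{"dx":0.51,"dy":-1,"dz":-0.1,"rz":-0.03},{"dx":0.51,"dy":-1,"dz":-0.1,"rz":-0.03},{"dx":0.51,"dy":-1,"dz":-0.1,"rz":-0.03},{"dx":0.51,"dy":-1,"dz":-0.1,"rz":-0.03},{"dx":0.51,"dy":-1,"dz":-0.1,"rz":-0.03},{"dx":0.51,"dy":-1,"dz":-0.1,"rz":-0.03}]'

```text
schema error: expected keys dx, dy, dz, rx, ry, rz
```

Run:
```python
from h import *
s=sensors.sense();print(s["tcp_pos"].round(4),s["tool_rot"].round(3))
m=cams.camera_model("wrist");im=cams.snapshot("wrist");cv2.imwrite("pics/w1.png",im[...,::-1])
E=np.array(m["extrinsics"]);print("cam",(-E[:3,:3].T@E[:3,3]).round(3))
for nm,p in(("tcp",s["tcp_pos"]),("hub",(.567,.163,.077)),("peg",(.453,.063,.1)),("pad",(.471,.147,.045))): print(nm,proj(m,p).round(0))
```

```text
[0.1783 0.5984 0.2304] [ 0.144  0.99  -0.001 -0.   ]
cam [0.101 0.622 0.372]
tcp [320. 254.]
hub [137. 472.]
peg [ 31. 457.]
pad [113. 415.]
```

View pics/w1.png

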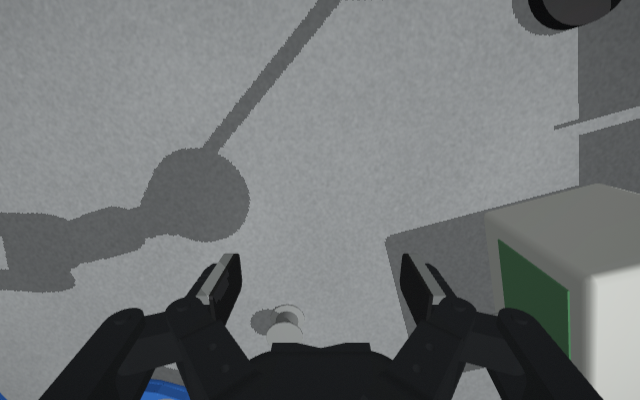

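Both moves were refused because every row needs all six keys, so the picture only shows the start pose (bench, open gripper). I'll resend them with full rows.

Request:
move_arm --targets '[{"dx":0.51,"dy":-1,"dz":-0.1,"rx":0,"ry":0,"rz":-0.03},{"dx":0.51,"dy":-1,"dz":-0.1,"rx":0,"ry":0,"rz":-0.03},{"dx":0.51,"dy":-1,"dz":-0.1,"rx":0,"ry":0,"rz":-0.03},{"dx":0.51,"dy":-1,"dz":-0.1,"rx":0,"ry":0,"rz":-0.03},{"dx":0.51,"dy":-1,"dz":-0.1,"rx":0,"ry":0,"rz":-0.03},{"dx":0.51,"dy":-1,"dz":-0.1,"rx":0,"ry":0,"rz":-0.03},{"dx":0.51,"dy":-1,"dz":-0.1,"rx":0,"ry":0,"rz":-0.03},{"dx":0.51,"dy":-1,"dz":-0.1,"rx":0,"ry":0,"rz":-0.03},{"dx":0.51,"dy":-1,"dz":-0.1,"rx":0,"ry":0,"rz":-0.03},{"dx":0.51,"dy":-1,"dz":-0.1,"rx":0,"ry":0,"rz":-0.03}]' --claw 0

```text
t: 1.4
tcp_pos: [0.3063, 0.348, 0.2062]
tool_rot: [0.222, 0.975, -0.0, -0.0]
force: [0.4, 1.1, -0.6]
finger_gap: 0.001
gripper_force: 0.0
```

Request:
move_arm --targets '[{"dx":0.51,"dy":-1,"dz":-0.1,"rx":0,"ry":0,"rz":-0.03},{"dx":0.51,"dy":-1,"dz":-0.1,"rx":0,"ry":0,"rz":-0.03},{"dx":0.51,"dy":-1,"dz":-0.1,"rx":0,"ry":0,"rz":-0.03},{"dx":0.51,"dy":-1,"dz":-0.1,"rx":0,"ry":0,"rz":-0.03},{"dx":0.51,"dy":-1,"dz":-0.1,"rx":0,"ry":0,"rz":-0.03},{"dx":0.51,"dy":-1,"dz":-0.1,"rx":0,"ry":0,"rz":-0.03},{"dx":0.51,"dy":-1,"dz":-0.1,"rx":0,"ry":0,"rz":-0.03},{"dx":0.51,"dy":-1,"dz":-0.1,"rx":0,"ry":0,"rz":-0.03},{"dx":0.51,"dy":-1,"dz":-0.1,"rx":0,"ry":0,"rz":-0.03},{"dx":0.51,"dy":-1,"dz":-0.1,"rx":0,"ry":0,"rz":-0.03}]'

```text
t: 2.65
tcp_pos: [0.4338, 0.0981, 0.1811]
tool_rot: [0.298, 0.955, -0.0, -0.0]
force: [0.1, -0.0, 0.5]
finger_gap: 0.001
gripper_force: 0.0
```

Run:
```python
from h import *
s=sensors.sense();print(s["tcp_pos"].round(4),s["tool_rot"].round(3),s["t"])
m=cams.camera_model("wrist");im=cams.snapshot("wrist");cv2.imwrite("pics/w2.png",im[...,::-1])
E=np.array(m["extrinsics"]);print("cam",(-E[:3,:3].T@E[:3,3]).round(3))
for nm,p in(("tcp",s["tcp_pos"]),("hub",(.567,.163,.077)),("peg",(.453,.063,.1)),("pad",(.471,.147,.045))): print(nm,proj(m,p).round(0))
```

```text
[0.4338 0.0981 0.1811] [ 0.298  0.955 -0.    -0.   ] 2.65
cam [0.368 0.144 0.323]
tcp [320. 254.]
hub [447. 266.]
peg [300. 244.]
pad [379. 191.]
```

View pics/w2.png

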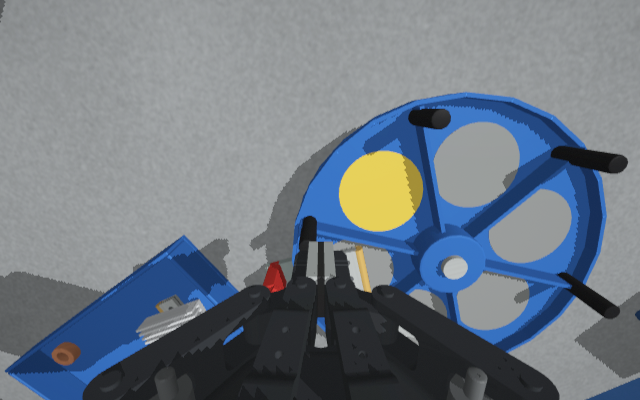

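This view shows the pad at (381,190), the hub cap at (456,267) and the target peg's top around (309,222). I'll compute those points.

Run:
```python
from h import *
m=cams.camera_model("wrist")
im=cv2.imread("pics/w2.png");hsv=cv2.cvtColor(im,cv2.COLOR_BGR2HSV)
y=cv2.inRange(hsv,(20,120,100),(32,255,255));y[:,:330]=0;y[235:]=0
c,r=cv2.minEnclosingCircle(np.argwhere(y)[:,::-1].astype(np.float32));print(c,r)
for n,uv,z in(("hub",(456,267),.077),("pad",c,.045),("peg",(309,222),.105),("peg2",(437,119),.105),("peg3",(618,163),.105),("peg4",(608,311),.105)): print(n,ray(m,uv,z).round(4))
```

```text
(380.2231750488281, 189.90435791015625) 42.301395416259766
hub [0.5757 0.1671 0.077 ]
pad [0.4734 0.1462 0.045 ]
peg [0.4411 0.081  0.105 ]
peg2 [0.4276 0.209  0.105 ]
peg3 [0.5392 0.3113 0.105 ]
peg4 [0.6791 0.2622 0.105 ]
```

The target peg is at about (0.460, 0.066) and the axis at about (0.572, 0.166). Next I lower and push along the arc.

Request:
move_arm --targets '[{"dx":0,"dy":0,"dz":-1,"rx":0,"ry":0,"rz":0},{"dx":0,"dy":0,"dz":-1,"rx":0,"ry":0,"rz":0},{"dx":0,"dy":0,"dz":-1,"rx":0,"ry":0,"rz":0},{"dx":0,"dy":0,"dz":-1,"rx":0,"ry":0,"rz":0},{"dx":0.24,"dy":-0.28,"dz":0,"rx":0,"ry":0,"rz":0},{"dx":0.24,"dy":-0.28,"dz":0,"rx":0,"ry":0,"rz":0},{"dx":0.18,"dy":-0.24,"dz":0,"rx":0,"ry":0,"rz":0},{"dx":0.18,"dy":-0.24,"dz":0,"rx":0,"ry":0,"rz":0},{"dx":0.22,"dy":-0.24,"dz":0,"rx":0,"ry":0,"rz":0},{"dx":0.22,"dy":-0.24,"dz":0,"rx":0,"ry":0,"rz":0}]'

```text
t: 3.95
tcp_pos: [0.4655, 0.0608, 0.0815]
tool_rot: [0.298, 0.955, 0.0, -0.0]
force: [-1.6, 3.4, -0.1]
finger_gap: 0.002
gripper_force: 1.4
```

Request:
move_arm --targets '[{"dx":0.28,"dy":-0.24,"dz":0,"rx":0,"ry":0,"rz":0},{"dx":0.28,"dy":-0.24,"dz":0,"rx":0,"ry":0,"rz":0},{"dx":0.25,"dy":-0.18,"dz":0,"rx":0,"ry":0,"rz":0},{"dx":0.25,"dy":-0.18,"dz":0,"rx":0,"ry":0,"rz":0},{"dx":0.27,"dy":-0.16,"dz":0,"rx":0,"ry":0,"rz":0},{"dx":0.27,"dy":-0.16,"dz":0,"rx":0,"ry":0,"rz":0},{"dx":0.3,"dy":-0.12,"dz":0,"rx":0,"ry":0,"rz":0},{"dx":0.3,"dy":-0.12,"dz":0,"rx":0,"ry":0,"rz":0},{"dx":0.34,"dy":-0.1,"dz":0,"rx":0,"ry":0,"rz":0},{"dx":0.34,"dy":-0.1,"dz":0,"rx":0,"ry":0,"rz":0}]'

```text
t: 5.2
tcp_pos: [0.5383, 0.0207, 0.0813]
tool_rot: [0.297, 0.955, -0.0, 0.0]
force: [0.7, 0.2, -0.8]
finger_gap: 0.001
gripper_force: 0.0
```

Run:
```python
from h import *
im=cams.snapshot("top");cv2.imwrite("pics/top1.png",im[...,::-1]);m=cams.camera_model("top")
hsv=cv2.cvtColor(im,cv2.COLOR_RGB2HSV);y=cv2.inRange(hsv,(20,120,100),(32,255,255));y[:200]=0
for c,s in blobs(y>0,60): print(c,s[4],ray(m,c,.045).round(3))
```

```text
[293.65454545 239.80606061] 165 [0.51  0.077 0.045]
```

The push force has dropped to zero and the pad has moved, so it seems to have snapped. I'll lift, go over the bin and open.

Request:
move_arm --targets '[{"dx":0,"dy":0,"dz":1,"rx":0,"ry":0,"rz":0},{"dx":0,"dy":0,"dz":1,"rx":0,"ry":0,"rz":0},{"dx":-0.2,"dy":-0.9,"dz":1,"rx":0,"ry":0,"rz":0},{"dx":-0.2,"dy":-0.9,"dz":1,"rx":0,"ry":0,"rz":0},{"dx":-0.2,"dy":-0.9,"dz":1,"rx":0,"ry":0,"rz":0},{"dx":-0.2,"dy":-1,"dz":0.2,"rx":0,"ry":0,"rz":0},{"dx":-0.2,"dy":-1,"dz":0,"rx":0,"ry":0,"rz":0},{"dx":-0.3,"dy":-1,"dz":0,"rx":0,"ry":0,"rz":0},{"dx":-0.3,"dy":-1,"dz":0,"rx":0,"ry":0,"rz":0},{"dx":-0.3,"dy":-0.9,"dz":0,"rx":0,"ry":0,"rz":0}]' --claw 100

```text
t: 6.5
tcp_pos: [0.4897, -0.1699, 0.2113]
tool_rot: [0.297, 0.955, -0.0, -0.0]
force: [0.3, 0.0, 0.6]
finger_gap: 1.001
gripper_force: 0.0
```

Run:
```python
from h import *
m=cams.camera_model("top")
im=cv2.imread("pics/top0.png");hsv=cv2.cvtColor(im,cv2.COLOR_BGR2HSV)
k=cv2.inRange(hsv,(0,0,90),(180,70,255));k[:225]=0;k[270:]=0;k[:,:356]=0;k[:,410:]=0
r=cv2.minAreaRect(np.argwhere(k)[:,::-1].astype(np.float32));print(r)
b=np.array([ray(m,p,.035)[:2] for p in cv2.boxPoints(r)]);print(b.round(3))
s=sensors.sense();print(s["tcp_pos"].round(4),s["t"])
m=cams.camera_model("wrist");im=cams.snapshot("wrist");im2=cams.snapshot("top")
cv2.imwrite("pics/w3r.png",im[...,::-1]);cv2.imwrite("pics/top2.png",im2[...,::-1])
np.save("w3.npy",m["extrinsics"])
t=cv2.resize(im2[150:290,195:335],(400,400),interpolation=cv2.INTER_CUBIC)[...,::-1]
cv2.imwrite("pics/w3.png",np.hstack([cv2.resize(im[:,120:520],(400,400))[...,::-1],t]))
```

```text
((378.656005859375, 247.3920135498047), (28.621673583984375, 22.718454360961914), 10.304845809936523)
[[ 0.46  -0.121]
 [ 0.525 -0.135]
 [ 0.508 -0.216]
 [ 0.444 -0.202]]
[ 0.4897 -0.1699  0.2113] 6.5
```

View pics/w3.png

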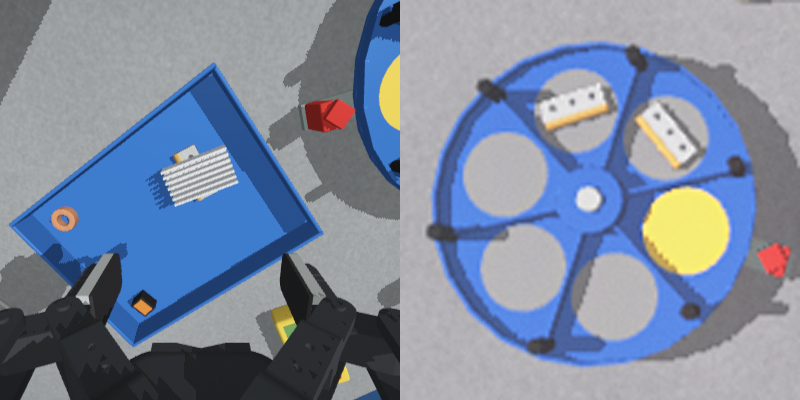

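On the right, the carousel has snapped with yellow at the pointer. On the left (crop offset x+120), the heatsink corners are near (160,170), (230,147), (239,183), (174,207), and the hinge ends show at (186,153) and (202,199).

Run:
```python
from h import *
m=cams.camera_model("wrist")
im=cv2.imread("pics/w3r.png");hsv=cv2.cvtColor(im,cv2.COLOR_BGR2HSV)
for n,uv in(("A",(280,170)),("B",(350,147)),("C",(359,183)),("D",(294,207))):print(n,ray(m,uv,.041 if n!="D" else .041).round(4))
for n,uv in(("h1",(306,153)),("h2",(322,199))):print(n,ray(m,uv,.017).round(4))
k=cv2.inRange(hsv,(0,0,85),(180,90,255));k[:135]=0;k[215:]=0;k[:,:265]=0;k[:,370:]=0
r=cv2.minAreaRect(np.argwhere(k)[:,::-1].astype(np.float32));print(r)
for uv in((131,344),(320,231),(213,65),(10,225)):print("bin",ray(m,(uv[0]+120,uv[1]),.045).round(3))
cv2.imwrite("pics/w3c.png",cv2.resize(im[125:225,250:390],None,fx=5,fy=5,interpolation=cv2.INTER_CUBIC))
```

```text
A [ 0.4534 -0.2018  0.041 ]
B [ 0.4772 -0.1219  0.041 ]
C [ 0.5179 -0.1358  0.041 ]
D [ 0.4987 -0.2154  0.041 ]
h1 [ 0.457  -0.1692  0.017 ]
h2 [ 0.5161 -0.1866  0.017 ]
((317.810791015625, 171.63511657714844), (54.350521087646484, 70.81070709228516), 65.77225494384766)
bin [ 0.629 -0.387  0.045]
bin [ 0.624 -0.087  0.045]
bin [ 0.398 -0.092  0.045]
bin [ 0.404 -0.391  0.045]
```

View pics/w3c.png

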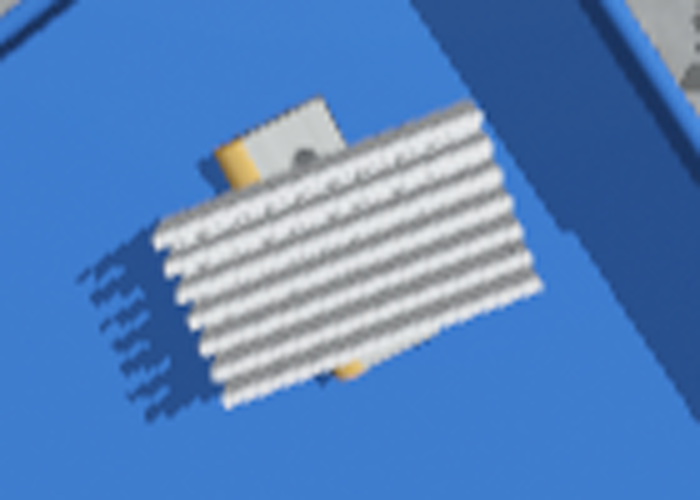

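The heatsink centre is at (0.488, -0.169), with its long axis at about 75°. The crop confirms the hinge ends at (280,140) and (390,355). I'll turn -70° and go down to grasp, keeping the tips above the hinge.

Request:
move_arm --targets '[{"dx":-0.1,"dy":0.06,"dz":-0.5,"rx":0,"ry":0,"rz":-0.333},{"dx":0,"dy":0,"dz":-0.5,"rx":0,"ry":0,"rz":-0.333},{"dx":0,"dy":0,"dz":-0.5,"rx":0,"ry":0,"rz":-0.333},{"dx":0,"dy":0,"dz":-0.8,"rx":0,"ry":0,"rz":-0.333},{"dx":0,"dy":0,"dz":-0.8,"rx":0,"ry":0,"rz":-0.333},{"dx":0,"dy":0,"dz":-0.8,"rx":0,"ry":0,"rz":-0.333},{"dx":0,"dy":0,"dz":-0.8,"rx":0,"ry":0,"rz":-0.333},{"dx":0,"dy":0,"dz":-0.8,"rx":0,"ry":0,"rz":0},{"dx":0,"dy":0,"dz":-0.8,"rx":0,"ry":0,"rz":0},{"dx":0,"dy":0,"dz":0,"rx":0,"ry":0,"rz":0}]'

```text
t: 7.85
tcp_pos: [0.4868, -0.1663, 0.0527]
tool_rot: [0.791, 0.612, -0.001, -0.002]
force: [0.2, 1.1, 1.0]
finger_gap: 0.997
gripper_force: 0.0
```

Run:
```python
from h import *
s=sensors.sense();print(s["tcp_pos"].round(4),s["tool_rot"].round(3),s["q"].round(2))
im=cams.snapshot("wrist");cv2.imwrite("pics/w4.png",im[...,::-1]);m=cams.camera_model("wrist")
print(proj(m,[.4875,-.1685,.041]),proj(m,[s["tcp_pos"][0],s["tcp_pos"][1],.041]))
```

```text
[ 0.4868 -0.1663  0.0527] [ 0.791  0.612 -0.001 -0.002] [-0.55  0.67  1.84  0.    0.63 -0.29]
[319.69300072 248.0412868 ] [317.73473665 245.2482862 ]
```

View pics/w4.png

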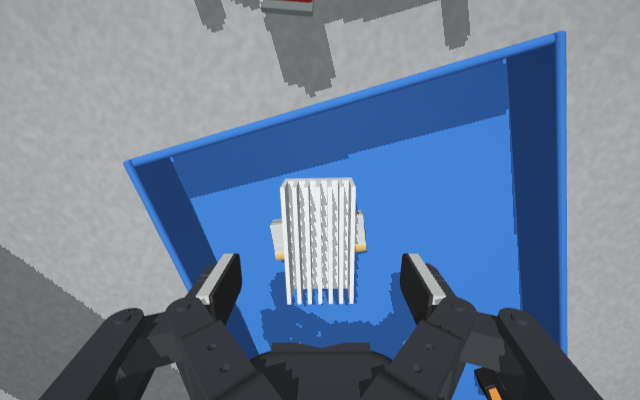

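The heatsink is aligned and centred between the fingers at about (319,240). I'll lower and grip it.

Request:
move_arm --targets '[{"dx":0,"dy":0,"dz":-0.34,"rx":0,"ry":0,"rz":0},{"dx":0,"dy":0,"dz":-0.34,"rx":0,"ry":0,"rz":0},{"dx":0,"dy":0,"dz":-0.34,"rx":0,"ry":0,"rz":0},{"dx":0,"dy":0,"dz":-0.34,"rx":0,"ry":0,"rz":0},{"dx":0,"dy":0,"dz":0,"rx":0,"ry":0,"rz":0},{"dx":0,"dy":0,"dz":0,"rx":0,"ry":0,"rz":0},{"dx":0,"dy":0,"dz":0,"rx":0,"ry":0,"rz":0},{"dx":0,"dy":0,"dz":0,"rx":0,"ry":0,"rz":0},{"dx":0,"dy":0,"dz":0,"rx":0,"ry":0,"rz":0},{"dx":0,"dy":0,"dz":0,"rx":0,"ry":0,"rz":0}]' --claw 85 --newtons 30

```text
t: 9.15
tcp_pos: [0.4876, -0.1676, 0.0199]
tool_rot: [0.791, 0.612, 0.0, 0.0]
force: [0.9, -0.6, 0.3]
finger_gap: 0.852
gripper_force: 0.0
```

Request:
move_arm --targets '[{"dx":0,"dy":0,"dz":0,"rx":0,"ry":0,"rz":0},{"dx":0,"dy":0,"dz":0,"rx":0,"ry":0,"rz":0},{"dx":0,"dy":0,"dz":0,"rx":0,"ry":0,"rz":0},{"dx":0,"dy":0,"dz":0,"rx":0,"ry":0,"rz":0},{"dx":0,"dy":0,"dz":0,"rx":0,"ry":0,"rz":0},{"dx":0,"dy":0,"dz":0,"rx":0,"ry":0,"rz":0},{"dx":0,"dy":0,"dz":0.2,"rx":0,"ry":0,"rz":0},{"dx":0,"dy":0,"dz":0.4,"rx":0,"ry":0,"rz":0},{"dx":0,"dy":0,"dz":0.6,"rx":0,"ry":0,"rz":0},{"dx":0,"dy":0,"dz":0.4,"rx":0,"ry":0,"rz":0}]' --claw 0

```text
t: 10.4
tcp_pos: [0.488, -0.1678, 0.0611]
tool_rot: [0.791, 0.612, 0.0, 0.001]
force: [0.0, -0.7, -1.0]
finger_gap: 0.506
gripper_force: 30.8
```

Gripped at 43 mm, with a wrist force of about 1 N matching its weight. Next I carry it to the free half and lower it.

Request:
move_arm --targets '[{"dx":0.17,"dy":-0.86,"dz":0,"rx":0,"ry":0,"rz":0},{"dx":0.17,"dy":-0.86,"dz":0,"rx":0,"ry":0,"rz":0},{"dx":0.17,"dy":-0.86,"dz":0,"rx":0,"ry":0,"rz":0},{"dx":0.17,"dy":-0.86,"dz":0,"rx":0,"ry":0,"rz":0},{"dx":0.17,"dy":-0.86,"dz":0,"rx":0,"ry":0,"rz":0},{"dx":0.17,"dy":-0.86,"dz":-0.3,"rx":0,"ry":0,"rz":0},{"dx":0,"dy":0,"dz":-0.6,"rx":0,"ry":0,"rz":0},{"dx":0,"dy":0,"dz":-0.6,"rx":0,"ry":0,"rz":0},{"dx":0,"dy":0,"dz":-0.4,"rx":0,"ry":0,"rz":0},{"dx":0,"dy":0,"dz":-0.2,"rx":0,"ry":0,"rz":0}]'

```text
t: 11.65
tcp_pos: [0.512, -0.2951, 0.0081]
tool_rot: [0.791, 0.612, -0.0, -0.002]
force: [-8.4, 3.6, 36.6]
finger_gap: 0.504
gripper_force: 35.4
```

Request:
move_arm --targets '[{"dx":0,"dy":0,"dz":0,"rx":0,"ry":0,"rz":0},{"dx":0,"dy":0,"dz":0,"rx":0,"ry":0,"rz":0},{"dx":0,"dy":0,"dz":0,"rx":0,"ry":0,"rz":0},{"dx":0,"dy":0,"dz":0.5,"rx":0,"ry":0,"rz":0},{"dx":0,"dy":0,"dz":1,"rx":0,"ry":0,"rz":0},{"dx":0,"dy":0,"dz":1,"rx":0,"ry":0,"rz":0},{"dx":0,"dy":0.4,"dz":1,"rx":0,"ry":0,"rz":0.33},{"dx":0,"dy":0.6,"dz":1,"rx":0,"ry":0,"rz":0.33},{"dx":0,"dy":0.6,"dz":1,"rx":0,"ry":0,"rz":0.33},{"dx":0,"dy":0.6,"dz":0.5,"rx":0,"ry":0,"rz":0.33}]' --claw 75

```text
t: 12.9
tcp_pos: [0.5137, -0.2416, 0.1597]
tool_rot: [0.534, 0.845, -0.0, 0.002]
force: [-0.0, 0.1, -0.0]
finger_gap: 0.751
gripper_force: 0.0
```

Run:
```python
from h import *
s=sensors.sense();print(s["tcp_pos"].round(4),s["tool_rot"].round(3),s["q"].round(2))
im=cams.snapshot("wrist");cv2.imwrite("pics/w5.png",im[...,::-1]);m=cams.camera_model("wrist")
print(proj(m,[.488,-.176,.017]),proj(m,[.514,-.298,.029]))
```

```text
[ 0.5137 -0.2416  0.1597] [ 0.534  0.845 -0.     0.002] [-0.64  0.54  1.65  0.    0.94 -1.08]
[323.7257319  119.79878084] [296.42444036 236.43417353]
```

View pics/w5.png

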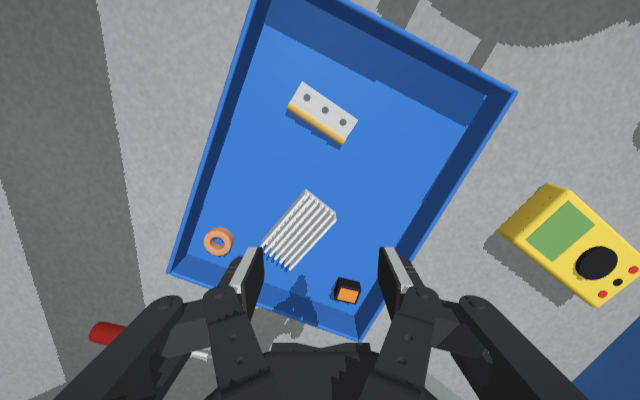

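The heatsink now lies flat in the free half, at about (300,230). The hinge is exposed at about (323,112), with corners (301,82), (358,120), (342,145) and (288,107). The relay and toroid are untouched.

Run:
```python
from h import *
m=cams.camera_model("wrist")
im=cv2.imread("pics/w5.png");hsv=cv2.cvtColor(im,cv2.COLOR_BGR2HSV)
k=cv2.inRange(hsv,(0,0,100),(40,255,255));k[:75]=0;k[150:]=0;k[:,:280]=0;k[:,365:]=0
c=max(cv2.findContours(k,0,2)[0],key=cv2.contourArea)
w=np.array([ray(m,p[0],.016)[:2] for p in c]);r=cv2.minAreaRect((w*1000).astype(np.float32));print(r);print(cv2.boxPoints(r))
# current pad & axis from top2
m=cams.camera_model("top");im=cv2.imread("pics/top2.png");hsv=cv2.cvtColor(im,cv2.COLOR_BGR2HSV)
y=cv2.inRange(hsv,(20,120,100),(32,255,255));y[:200]=0
for c,s in blobs(y>0,60): print("pad",c,s,ray(m,c,.045).round(4))
for c in((195+(588-400)*.35,150+200*.35),): print("hub",ray(m,c,.077))
s=sensors.sense();a=s["tool_rot"];print(np.degrees(np.arctan2(a[1]**2-a[0]**2,2*a[0]*a[1])))
```

```text
((482.8731994628906, -182.0601348876953), (8.337013244628906, 65.88383483886719), 82.64257049560547)
[[ 449.6687  -181.97581]
 [ 515.0101  -190.41283]
 [ 516.0777  -182.14445]
 [ 450.73633 -173.70744]]
pad [294.62612613 230.32282282] [280 216  30  29 666] [0.5379 0.0743 0.045 ]
hub [0.56700245 0.16735083 0.077     ]
25.65186778006078
```

Run:
```python
from h import *
m=cams.camera_model("wrist")
im=cv2.imread("pics/w5.png");hsv=cv2.cvtColor(im,cv2.COLOR_BGR2HSV)
b=cv2.inRange(hsv,(95,110,0),(130,255,255));k=255-b;k[:72]=0;k[155:]=0;k[:,:280]=0;k[:,365:]=0
c=max(cv2.findContours(k,0,2)[0],key=cv2.contourArea)
for z in(.017,):
    w=np.array([ray(m,p[0],z)[:2]*1000 for p in c]).astype(np.float32);r=cv2.minAreaRect(w);print(r);print(cv2.boxPoints(r))
for u in((301,82),(358,120),(342,145),(288,107)):print(ray(m,u,.016).round(4))
```

```text
((484.2390441894531, -171.72271728515625), (30.14251136779785, 66.69024658203125), 82.6228256225586)
[[ 449.23477 -182.3877 ]
 [ 515.373   -190.95074]
 [ 519.2433  -161.05774]
 [ 453.1051  -152.49469]]
[ 0.4535 -0.1543  0.016 ]
[ 0.5188 -0.1615  0.016 ]
[ 0.5156 -0.1902  0.016 ]
[ 0.4513 -0.1803  0.016 ]
```

The hinge measures 66.7 × 30.1 mm as it should, with its centre at (0.484, -0.172) and long axis at -7.4°. I'll go above it.

Request:
move_arm --targets '[{"dx":-0.2,"dy":0.465,"dz":-0.6,"rx":0,"ry":0,"rz":0.317},{"dx":-0.2,"dy":0.465,"dz":-0.6,"rx":0,"ry":0,"rz":0.317},{"dx":-0.2,"dy":0.465,"dz":-0.6,"rx":0,"ry":0,"rz":0.317},{"dx":-0.2,"dy":0.465,"dz":-0.6,"rx":0,"ry":0,"rz":0.317},{"dx":-0.2,"dy":0.465,"dz":-0.6,"rx":0,"ry":0,"rz":0.317},{"dx":-0.2,"dy":0.465,"dz":-0.6,"rx":0,"ry":0,"rz":0.317},{"dx":0,"dy":0,"dz":-0.5,"rx":0,"ry":0,"rz":0},{"dx":0,"dy":0,"dz":0,"rx":0,"ry":0,"rz":0},{"dx":0,"dy":0,"dz":0,"rx":0,"ry":0,"rz":0},{"dx":0,"dy":0,"dz":0,"rx":0,"ry":0,"rz":0}]' --claw 65

```text
t: 14.2
tcp_pos: [0.4837, -0.1725, 0.0554]
tool_rot: [0.069, 0.998, -0.0, 0.001]
force: [-0.7, 0.6, 0.0]
finger_gap: 0.646
gripper_force: 0.0
```

Run:
```python
from h import *
s=sensors.sense();a=s["tool_rot"];print(s["tcp_pos"].round(4),np.degrees(np.arctan2(a[1]**2-a[0]**2,2*a[0]*a[1])),s["q"].round(2))
im=cams.snapshot("wrist");cv2.imwrite("pics/w6.png",im[...,::-1]);m=cams.camera_model("wrist")
hsv=cv2.cvtColor(im,cv2.COLOR_RGB2HSV)
k=255-cv2.inRange(hsv,(95,110,0),(130,255,255))
cc=[c for c in cv2.findContours(k,0,2)[0] if 300<cv2.contourArea(c)<30000]
for c in cc:
    w=np.array([ray(m,p[0],.017)[:2]*1000 for p in c]).astype(np.float32);print(cv2.boundingRect(c),cv2.minAreaRect(w))
```

```text
[ 0.4837 -0.1725  0.0554] 82.05163111435955 [-0.56  0.67  1.85 -0.    0.62 -1.99]
(617, 351, 23, 45) ((655.781005859375, 74.81748962402344), (60.10805130004883, 16.467002868652344), 36.46467971801758)
(297, 179, 44, 90) ((482.5841064453125, -173.21585083007812), (29.42562484741211, 68.22599792480469), 82.42788696289062)
(27, 172, 62, 47) ((434.8973083496094, -346.39031982421875), (31.520793914794922, 42.09921646118164), 14.839768409729004)
```

Hinge confirmed at (0.483, -0.173). I'll lower and grip.

Request:
move_arm --targets '[{"dx":-0.03,"dy":0,"dz":-0.5,"rx":0,"ry":0,"rz":0},{"dx":0,"dy":0,"dz":-0.5,"rx":0,"ry":0,"rz":0},{"dx":0,"dy":0,"dz":-0.4,"rx":0,"ry":0,"rz":0},{"dx":0,"dy":0,"dz":-0.3,"rx":0,"ry":0,"rz":0},{"dx":0,"dy":0,"dz":-0.2,"rx":0,"ry":0,"rz":0},{"dx":0,"dy":0,"dz":0,"rx":0,"ry":0,"rz":0},{"dx":0,"dy":0,"dz":0,"rx":0,"ry":0,"rz":0},{"dx":0,"dy":0,"dz":0,"rx":0,"ry":0,"rz":0},{"dx":0,"dy":0,"dz":0,"rx":0,"ry":0,"rz":0},{"dx":0,"dy":0,"dz":0,"rx":0,"ry":0,"rz":0}]' --claw 60 --newtons 40

```text
t: 15.5
tcp_pos: [0.4824, -0.1719, 0.0075]
tool_rot: [0.069, 0.998, -0.0, 0.0]
force: [0.7, 0.5, -0.4]
finger_gap: 0.601
gripper_force: 0.0
```

Request:
move_arm --targets '[{"dx":0,"dy":0,"dz":0,"rx":0,"ry":0,"rz":0},{"dx":0,"dy":0,"dz":0,"rx":0,"ry":0,"rz":0},{"dx":0,"dy":0,"dz":0,"rx":0,"ry":0,"rz":0},{"dx":0,"dy":0,"dz":0,"rx":0,"ry":0,"rz":0},{"dx":0,"dy":0,"dz":0,"rx":0,"ry":0,"rz":0},{"dx":0,"dy":0,"dz":0,"rx":0,"ry":0,"rz":0},{"dx":0,"dy":0,"dz":0,"rx":0,"ry":0,"rz":0},{"dx":0,"dy":0,"dz":0,"rx":0,"ry":0,"rz":0},{"dx":0,"dy":0,"dz":0,"rx":0,"ry":0,"rz":0},{"dx":0,"dy":0,"dz":0,"rx":0,"ry":0,"rz":0}]' --claw 0

```text
t: 16.75
tcp_pos: [0.4824, -0.1718, 0.0076]
tool_rot: [0.069, 0.998, -0.0, 0.0]
force: [-0.1, 1.6, 5.5]
finger_gap: 0.331
gripper_force: 39.6
```

Held at 28 mm. I'll lift, carry it over the pad and settle.

Request:
move_arm --targets '[{"dx":0,"dy":0,"dz":0.3,"rx":0,"ry":0,"rz":0},{"dx":0,"dy":0,"dz":0.7,"rx":0,"ry":0,"rz":0},{"dx":0,"dy":0,"dz":1,"rx":0,"ry":0,"rz":0},{"dx":0,"dy":0,"dz":1,"rx":0,"ry":0,"rz":0},{"dx":0,"dy":0,"dz":1,"rx":0,"ry":0,"rz":0},{"dx":0,"dy":0,"dz":1,"rx":0,"ry":0,"rz":0},{"dx":0.2,"dy":0.8,"dz":0.3,"rx":0,"ry":0,"rz":-0.05},{"dx":0.2,"dy":0.8,"dz":0,"rx":0,"ry":0,"rz":-0.05},{"dx":0.2,"dy":0.8,"dz":0,"rx":0,"ry":0,"rz":-0.05},{"dx":0.2,"dy":0.8,"dz":0,"rx":0,"ry":0,"rz":-0.05}]'

```text
t: 18.0
tcp_pos: [0.5021, -0.0911, 0.1398]
tool_rot: [0.121, 0.993, 0.0, -0.0]
force: [0.1, 0.0, -1.2]
finger_gap: 0.332
gripper_force: 39.7
```

Request:
move_arm --targets '[{"dx":0.2,"dy":0.8,"dz":0,"rx":0,"ry":0,"rz":-0.05},{"dx":0.2,"dy":0.8,"dz":0,"rx":0,"ry":0,"rz":-0.05},{"dx":0.2,"dy":0.8,"dz":0,"rx":0,"ry":0,"rz":-0.05},{"dx":0.2,"dy":0.8,"dz":0,"rx":0,"ry":0,"rz":0},{"dx":0.2,"dy":0.8,"dz":0,"rx":0,"ry":0,"rz":0},{"dx":0.2,"dy":0.8,"dz":0,"rx":0,"ry":0,"rz":0},{"dx":0.2,"dy":0.8,"dz":0,"rx":0,"ry":0,"rz":0},{"dx":0.02,"dy":0.8,"dz":0,"rx":0,"ry":0,"rz":0},{"dx":0,"dy":0.2,"dz":0,"rx":0,"ry":0,"rz":0},{"dx":0,"dy":0,"dz":0,"rx":0,"ry":0,"rz":0}]'

```text
t: 19.25
tcp_pos: [0.5375, 0.0731, 0.1397]
tool_rot: [0.159, 0.987, -0.0, -0.0]
force: [-0.1, 0.5, -1.2]
finger_gap: 0.33
gripper_force: 39.7
```

Run:
```python
from h import *
s=sensors.sense();a=s["tool_rot"];print(s["tcp_pos"].round(4),np.degrees(np.arctan2(a[1]**2-a[0]**2,2*a[0]*a[1])),s["force"].round(1))
im=cams.snapshot("wrist");cv2.imwrite("pics/w7.png",im[...,::-1]);m=cams.camera_model("wrist")
print(proj(m,[.538,.073,.045]),proj(m,s["tcp_pos"]))
```

```text
[0.5375 0.0731 0.1397] 71.66635887124937 [-0.1  0.5 -1.2]
[320.84924419 201.69267877] [320.83114821 253.8577208 ]
```

View pics/w7.png

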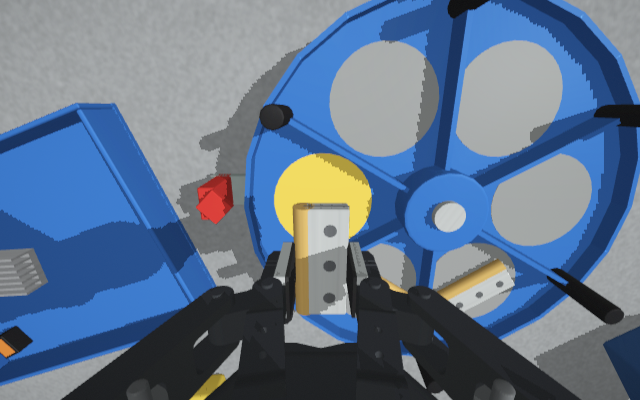

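The pad centre is at about (323,202) and the hinge is held level and tangential, right over it. I'll lower slowly to just above contact.

Request:
move_arm --targets '[{"dx":0.02,"dy":0,"dz":-0.6,"rx":0,"ry":0,"rz":0},{"dx":0,"dy":0,"dz":-0.7,"rx":0,"ry":0,"rz":0},{"dx":0,"dy":0,"dz":-0.6,"rx":0,"ry":0,"rz":0},{"dx":0,"dy":0,"dz":-0.6,"rx":0,"ry":0,"rz":0},{"dx":0,"dy":0,"dz":-0.5,"rx":0,"ry":0,"rz":0},{"dx":0,"dy":0,"dz":-0.3,"rx":0,"ry":0,"rz":0},{"dx":0,"dy":0,"dz":-0.2,"rx":0,"ry":0,"rz":0},{"dx":0,"dy":0,"dz":-0.06,"rx":0,"ry":0,"rz":0},{"dx":0,"dy":0,"dz":0,"rx":0,"ry":0,"rz":0},{"dx":0,"dy":0,"dz":0,"rx":0,"ry":0,"rz":0}]'

```text
t: 20.55
tcp_pos: [0.5386, 0.0732, 0.0512]
tool_rot: [0.16, 0.987, 0.0, 0.0]
force: [0.2, -0.5, -1.6]
finger_gap: 0.334
gripper_force: 39.7
```

Request:
move_arm --targets '[{"dx":0,"dy":0,"dz":-0.03,"rx":0,"ry":0,"rz":0},{"dx":0,"dy":0,"dz":-0.03,"rx":0,"ry":0,"rz":0},{"dx":0,"dy":0,"dz":-0.03,"rx":0,"ry":0,"rz":0},{"dx":0,"dy":0,"dz":-0.02,"rx":0,"ry":0,"rz":0},{"dx":0,"dy":0,"dz":0,"rx":0,"ry":0,"rz":0},{"dx":0,"dy":0,"dz":0,"rx":0,"ry":0,"rz":0},{"dx":0,"dy":0,"dz":0,"rx":0,"ry":0,"rz":0},{"dx":0,"dy":0,"dz":0,"rx":0,"ry":0,"rz":0},{"dx":0,"dy":0,"dz":0,"rx":0,"ry":0,"rz":0},{"dx":0,"dy":0,"dz":0,"rx":0,"ry":0,"rz":0}]'

```text
t: 21.8
tcp_pos: [0.5383, 0.0732, 0.0481]
tool_rot: [0.16, 0.987, -0.0, -0.0]
force: [-0.0, -0.2, -0.6]
finger_gap: 0.332
gripper_force: 39.7
```

It is just about touching. I'll release, then lift straight up and away.

Request:
move_arm --targets '[{"dx":0,"dy":0,"dz":0,"rx":0,"ry":0,"rz":0},{"dx":0,"dy":0,"dz":0,"rx":0,"ry":0,"rz":0},{"dx":0,"dy":0,"dz":0,"rx":0,"ry":0,"rz":0},{"dx":0,"dy":0,"dz":0,"rx":0,"ry":0,"rz":0},{"dx":0,"dy":0,"dz":0,"rx":0,"ry":0,"rz":0},{"dx":0,"dy":0,"dz":0.3,"rx":0,"ry":0,"rz":0},{"dx":0,"dy":0,"dz":0.6,"rx":0,"ry":0,"rz":0},{"dx":0,"dy":0,"dz":1,"rx":0,"ry":0,"rz":0},{"dx":0,"dy":0,"dz":1,"rx":0,"ry":0,"rz":0},{"dx":0,"dy":0,"dz":1,"rx":0,"ry":0,"rz":0}]' --claw 55

```text
t: 23.05
tcp_pos: [0.5385, 0.0732, 0.1476]
tool_rot: [0.16, 0.987, 0.0, 0.001]
force: [0.6, 0.4, -0.4]
finger_gap: 0.548
gripper_force: 0.0
```

Request:
move_arm --targets '[{"dx":0,"dy":0,"dz":1,"rx":0,"ry":0,"rz":0},{"dx":0,"dy":0,"dz":1,"rx":0,"ry":0,"rz":0},{"dx":-0.5,"dy":-1,"dz":0,"rx":0,"ry":0,"rz":0},{"dx":-0.5,"dy":-1,"dz":0,"rx":0,"ry":0,"rz":0},{"dx":-0.5,"dy":-1,"dz":0,"rx":0,"ry":0,"rz":0},{"dx":-0.5,"dy":-1,"dz":0,"rx":0,"ry":0,"rz":0},{"dx":-0.5,"dy":-1,"dz":0,"rx":0,"ry":0,"rz":0},{"dx":-0.5,"dy":-1,"dz":0,"rx":0,"ry":0,"rz":0},{"dx":-0.5,"dy":-1,"dz":0,"rx":0,"ry":0,"rz":0},{"dx":0,"dy":0,"dz":0,"rx":0,"ry":0,"rz":0}]'

```text
t: 24.3
tcp_pos: [0.4505, -0.103, 0.1966]
tool_rot: [0.161, 0.987, -0.0, 0.001]
force: [-0.0, -0.9, -0.0]
finger_gap: 0.548
gripper_force: 0.0
```

Run:
```python
from h import *
im=cams.snapshot("top")[...,::-1];cv2.imwrite("pics/top9.png",im)
cv2.imwrite("pics/fin.png",cv2.resize(im[120:320,180:480],(780,520),interpolation=cv2.INTER_CUBIC))
```

```text
(no output)
```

View pics/fin.png

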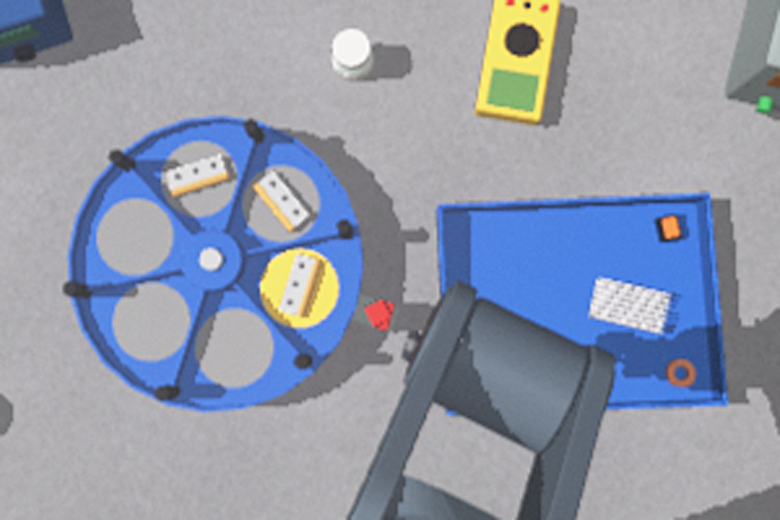

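The hinge lies flat and centred on the yellow pad at (298,285), beside the pointer. The heatsink, relay and toroid are in the bin, and nothing else visible in this view has moved.

```bash
python3 -c "
from station import order
print(order.sign_off())"
```

```text
the job is handed in; nothing more can be done
None
```

The job is handed in at about 24 s: the carousel rests one position on with its yellow compartment at the pointer, the hinge lies flat on the yellow pad, and the heatsink, relay and toroid are still in the bin; setting the heatsink down briefly pressed about 37 N on the bin floor, under the limits.

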